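Click the timer's thumbwheel round to its red tooth and start it

ROBOT

A 7-joint arm with a two-finger parallel gripper is mounted at the origin on a cart in front of the work surface, level with it; the furniture and walls round the work are solid. World frame = base frame: x ahead of the robot, y to its left, z up, the work surface at z = 0. Lengths are in m, angles in rad, forces in N, time in s.
With the tool pointing down it reaches from about 0.425 to 0.925 m from the base axis. Payload 6.8 kg.
Tool frame: the origin (TCP) lies between the finger pads; the fingertips stand 22 mm ahead of it and the grasp point (between the pads) lies 3 mm ahead of it; z points along the fingers, y is the line along which they close (so a half turn about z gives the same grasp; the last joint's range is limited). The gripper opens to 85 mm and grips with 20 to 120 N. Pads are 22 mm wide; open, the fingers measure 114 mm over their backs; the gripper's body (76 mm by 85 mm) begins 54 mm behind the grasp point. The pads swing forward as they close: fully open they stand 13 mm farther back than shut.
Start: joints at [-1.339, 0.477, 0.022, 1.555, -0.011, 1.109, -0.083], TCP at [0.225, 0.636, 0.253] pointing down, gripper open.
Joint ranges: [-2.96, 2.96], [-0.34, 2.1], [-1.41, 1.46], [0.24, 2.44], [-1.37, 4.51], [0.17, 1.92], [-2.96, 2.96]. Speed limits (rad/s): [2.39, 2.39, 3.14, 3.14, 3.14, 3.14, 3.14].

INTERFACE

Orientations are given as a unit quaternion [w, x, y, z].
In Python, from station import bot gives the robot as it stands.
- The arm moves only by the tool servo_tool, never from a script. Its argument "motion" is a list that holds one entry, the list of rows, each a list of 5 numbers: the opening, from 0 (shut) to 1 (fully open), then the shift along the world's x, y, z each as a share of 0.04 m, from -1 to 1, then the turn about the world's z as a share of 0.12 rad, from -1 to 1. A call has 1 to 20 rows; each row shifts and turns the commanded pose from where the row before left it; what a row does not reach is not made up. A row lasts 1/10 s, in which the tool goes at most 50 mm and 8.59 degrees, less where a joint would pass 70% of its speed; a pose out of reach is approached as far as the arm can. A call with a number of a shift or a turn outside -1 to 1 is refused whole. A call with a gripper value outside its range is refused whole. The fingers move at their own pace and stop on an object; "newtons" is the grip in N (left out, the last holds). Time passes only in rows, so rows that do not move let the fingers close. It gives the time, the measured TCP pose, the force, the opening and the grip force at its end, in the units of the state.
- bot.get_obs(): the state, without advancing time (a new reading comes with each control period).
- bot.read_camera(name): name is "side" or "top" or "wrist"; returns (picture, depth): 420x560x3 uint8, red, green, blue; 420x560 float32, m along the optical axis (not along the pixel's ray), 0 where there is no reading.
- bot.get_calibration(name): a dict with "fovy" (degrees; the focal length in pixels is half the picture's height over the tangent of half this angle, whatever the lens; pixels are square), "cx", "cy" (the principal point, pixels), "k1" (the pictures are not rectified: a ray, as slopes to the right and down, at radius r is drawn at 1 + k1 r^2 times it, then the intrinsics apply), "view" (4x4, takes a point from world to camera coordinates). Camera axes: x right, y down, z forward; pixel columns grow to the right and rows downward; lengths in m; the calibration is good to about 2 mm. A picture is of the moment at which its call begins: read the wrist's pose just before it. get_calibration takes no time and is no camera call; for the wrist camera it gives the pose at the moment of the call.
- bot.hand_in(): hands the job in; it is judged then, once.
The state is a dict: "t": time; "q": joint angles; "joint_vel": joint speeds; "joint_torque": joint torques, N m; "eef_pos": TCP position; "tool_rot": TCP orientation; "contact_force": force on the tool from outside, world axes, zero at the start; "torque": the same for the moment, N m; "gripper_width": opening from 0.0 (shut) to 1.0 (fully open); "grasp_force": force on a finger pad.
Only numpy, scipy, OpenCV 4.12 (cv2) and the standard library are available. Lean on these libraries where they do the work, as an engineer would, in place of code of your own. Each camera call takes 0.05 s, during which the arm holds its last target. There are 200 camera calls.

TASK

Set the kitchen timer: with a fingertip, flick the teeth at the top of its thumbwheel away from the screen side, click by click, until the red tooth stands straight up in line with the yellow pointer and rests there; do not run past it. Then press the green start button down and let go. Do not push the timer along, tip it or lift it, and leave the things around it alone.

Things in the scene. Friction and masses are not known exactly. Their poses are not given: they have to be found in the camera images.
- timer: loose kitchen timer, about 0.9 kg, on rubber feet; base plate 96 (x) x 140 (y) mm, its top 9 mm up; origin at the centre of its underside. Its -x side (dark screen) faces roughly to the robot. White housing 80 x 76 mm, 67 mm high, centred at its y = -28 mm; thumbwheel at y = +35 mm; beyond it a slim white cheek
- wheel_axis (a point): centre of the upright thumbwheel, 56 mm above the worktop; its axle lies along the timer's y. Black hub of radius 26 mm; eight radial teeth 45 degrees apart, each 6 mm thick and 20 mm wide (along the axle), tips at radius 45 mm, the upper ones free above the housing. One tooth is red, the one across from it blue, six white
- red_tip (a point): middle of the outer end of the red tooth, 45 mm from the axle
- wheel (a joint): thumbwheel angle (rad): 0 with the red tooth straight up; grows as the wheel's top moves to the timer's +x. A detent at each multiple of pi/4 (one click, a tooth straight up): under half a click it springs back, beyond it snaps on. 2 N at a tip turns it. Starts 2, 3 or 4 clicks before 0, settling in the first 0.5 s. Stops at -4.0 and +1.7
- start_button_top (a point): centre of the top of the round green start button (radius 16 mm) in a grey collar on top of the housing, 83 mm above the worktop, at the timer's (0, -32 mm); its top stands 10 mm proud of the collar; it is pressed straight down
- start_button (a joint): travel of the start button (m): 0 up, 0.006 fully down; a spring (5 N when fully down) brings it back
- lemon: yellow lemon, 83 x 58 x 58 mm, bystander; origin at the underside
- salt_shaker: salt shaker with grey cap, 44 mm across, 90 mm high, bystander; origin at the underside
- tomato_tin: small blue and yellow tin, 57 mm across, 72 mm high, bystander; origin at the underside
- pointer (a point): tip of the yellow pointer on the cheek, 76 mm above the worktop, at the timer's x = 0, y = +61 mm; straight above the axle line

How it is judged:
By the outcome, as a careful person would: the job done as asked, in the order asked, and still so for the second after the job is handed in, with the robot touching nothing.
It also fails if it takes over 58 s, if anything falls off the work surface, if the arm or the gripper's body presses on something with over 40 N, if the wrist force passes 120 N, or if a joint passes its speed limit or range.

## Working session

There is one attempt and no reset: what is moved stays moved. The work goes in short steps, Python scripts to look and compute and a tool call to move; the robot and the scene stay as the last step left them, time stands still between calls to the robot, and variables do not carry over. Pictures are saved under pics/ and viewed, at most 10 in all, crops included, and the job is handed in when it is done.

Besides the shell and the picture viewer there is one more tool, called after "Request:" as name(argument=value, ...), one argument or row to a line, values as JSON. servo_tool: Moves the arm, as the interface text tells. Shift numbers are shares of 0.04 m and turn numbers shares of 0.12 rad, none past 1 either way. Its arguments: {"type":"object","properties":{"motion":{"type":"array"},"newtons":{"type":"number"}},"required":["motion"]}

```bash
mkdir -p pics
cat > h.py <<'E'
import numpy as np, cv2
from station import bot
def cal(n):
    c=bot.get_calibration(n); f=210/np.tan(np.radians(c['fovy'])/2)
    return f,c['cx'],c['cy'],c['k1'],np.array(c['view'])
def pts(n,c,d):
    """world points for whole depth picture"""
    f,cx,cy,k1,V=c
    v,u=np.mgrid[0:420,0:560]; K=np.array([[f,0,cx],[0,f,cy],[0,0,1.]])
    p=np.stack([u.ravel(),v.ravel()],1).astype(np.float64)[:,None]
    xy=cv2.undistortPoints(p,K,np.array([k1,0,0,0.]))[:,0]
    P=np.c_[xy*d.reshape(-1,1),d.reshape(-1,1)]
    return ((P-V[:3,3])@V[:3,:3]).reshape(420,560,3)
def proj(c,X):
    f,cx,cy,k1,V=c
    p=np.atleast_2d(X)@V[:3,:3].T+V[:3,3]; s=p[:,:2]/p[:,2:]
    s=s*(1+k1*(s**2).sum(1,keepdims=True)); return s*f+[cx,cy]
def look(n,save=None):
    c=cal(n); im,d=bot.read_camera(n)
    if save: cv2.imwrite('pics/'+save,im[:,:,::-1])
    return im,d,pts(n,c,d),c
E
python3 - <<'E'
from h import *
ims=[]
for n in ('top','side'):
    im,d,P,c=look(n,n+'0.png'); print(n,c[:4],np.linalg.inv(c[4])[:3,3].round(3), (d>0).mean())
    h=cv2.cvtColor(im,cv2.COLOR_RGB2HSV)
    for k,lo,hi in(('green',(45,80,60),(85,255,255)),('red',(0,150,80),(6,255,255)),('yel',(22,150,100),(35,255,255)),('blue',(100,130,60),(130,255,255))):
        m=cv2.inRange(h,lo,hi); nn,_,st,ce=cv2.connectedComponentsWithStats(m)
        lab=_
        for i in range(1,nn):
            if st[i,4]>12:
                q=P[(lab==i)&(d>0)]
                print(k,st[i,4],ce[i].round(1),np.median(q,0).round(4) if len(q) else None)
o=bot.get_obs();print(o['t'],o['eef_pos'],o['tool_rot'],o['contact_force'])
E
```

```text
top (np.float64(385.13191382510155), 276.3759426851806, 212.26057488778076, 0.010258069377697954) [0.437 0.062 0.918] 0.9959566326530612
green 139 [294.1 250.8] [0.487  0.0145 0.0823]
red 663 [355.1 106.7] [ 0.8247 -0.1326  0.0559]
yel 18 [207.5 230.7] [0.5366 0.2098 0.0416]
blue 66 [268.5 228.5] [0.5362 0.0686 0.0737]
side (np.float64(381.1129499610487), 278.29064957703764, 208.1874073773609, -0.0667921999339692) [ 0.226 -0.423  0.725] 0.9959056122448979
green 132 [269.  249.1] [0.4835 0.0083 0.0826]
red 25 [247.9 240.6] [0.4715 0.0817 0.0431]
blue 69 [274.2 225. ] [0.5349 0.0676 0.0727]
0.1 [0.22483063 0.63592788 0.25240981] [-9.64481400e-05  1.69097946e-01  9.85598890e-01 -8.38718719e-04] [0.11379059 0.20888986 0.58766347]
```

View pics/top0.png

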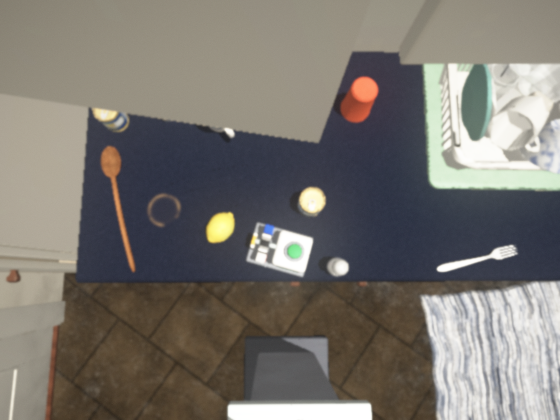

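View pics/side0.png

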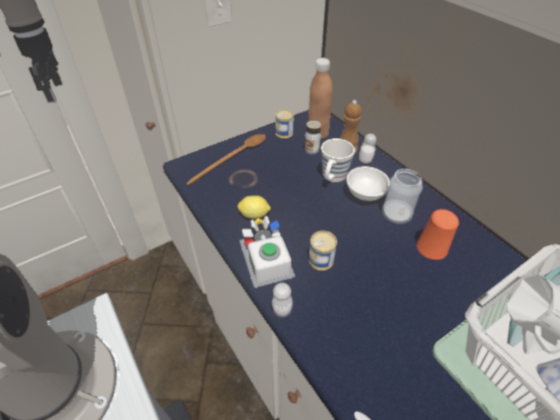

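Both views show the timer near pixel (280, 250) in the top picture, with the blue tooth raised on the far (+x) side and the red one low on the robot side. The tin, lemon and salt shaker stand around it, with free space above. I'll move closer and look with the wrist camera.

Request:
servo_tool(
  motion=[
    [[0,0.34,-0.92,0.05,0.045],[0,0.34,-0.92,0.05,0.045],[0,0.34,-0.92,0.05,0.045],[0,0.34,-0.92,0.05,0.045],[0,0.34,-0.92,0.05,0.045],[0,0.34,-0.92,0.05,0.045],[0,0.34,-0.92,0.05,0.045],[0,0.34,-0.92,0.05,0.045],[0,0.34,-0.92,0.05,0.045],[0,0.34,-0.92,0.05,0.045],[0,0.34,-0.92,0.05,0.045],[0,0.34,-0.92,0.05,0.045],[0,0.34,-0.92,0.05,0.045],[0,0.34,-0.92,0.05,0.045],[0,0.34,-0.92,0.05,0.045],[0,0.34,-0.92,0.05,0.045],[0,0,0,0,0],[0,0,0,0,0]],
  ],
  newtons=30,
)

```text
t: 1.9
eef_pos: [0.4425, 0.047, 0.2851]
tool_rot: [-0.0, 0.128, 0.992, 0.0]
contact_force: [0.0, 1.1, -0.5]
gripper_width: 0.002
grasp_force: 0.0
```

```bash
cat >> h.py <<'E'
COL=dict(green=((45,80,60),(85,255,255)),red=((0,140,80),(8,255,255)),yel=((18,150,100),(35,255,255)),blue=((100,130,60),(130,255,255)))
def blobs(n,save=None,amin=30):
    im,d,P,c=look(n,save); h=cv2.cvtColor(im,cv2.COLOR_RGB2HSV)
    for k,(lo,hi) in COL.items():
        m=cv2.inRange(h,lo,hi); nn,lab,st,ce=cv2.connectedComponentsWithStats(m)
        for i in range(1,nn):
            q=P[(lab==i)&(d>0)]
            if st[i,4]>amin and len(q) and np.median(q[:,0])<.62: print(k,st[i,4],ce[i].round(1),np.median(q,0).round(4),'min',q.min(0).round(3),'max',q.max(0).round(3))
    return im,d,P,c
E
python3 - <<'E'
from h import *
o=bot.get_obs();print(o['t'],o['eef_pos'],o['tool_rot'],o['contact_force'],o['gripper_width'])
im,d,P,c=blobs('wrist','w0.png'); print(np.linalg.inv(c[4])[:3,3])
E
```

```text
1.9 [0.44245272 0.04701094 0.28513891] [-2.28044721e-04  1.27542232e-01  9.91833114e-01  3.08455459e-05] [ 0.00708704  1.07725    -0.45628169] 0.002414214624264208
green 646 [259.1 231.7] [0.4851 0.0123 0.0839] min [ 0.471 -0.002  0.08 ] max [0.501 0.027 0.086]
blue 172 [321.8 262.5] [0.5391 0.0658 0.0757] min [ 0.53   0.056 -0.   ] max [0.586 0.079 0.078]
[0.36842549 0.06613261 0.40689589]
```

View pics/w0.png

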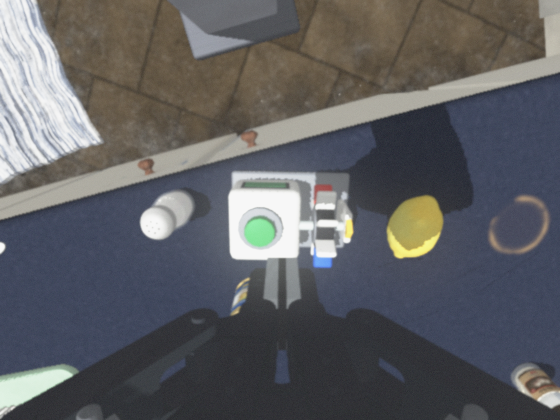

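Run:
```python
from h import *
im=cv2.imread('pics/w0.png'); cv2.imwrite('pics/w0c.png',cv2.resize(im[160:280,220:370],None,fx=5,fy=5,interpolation=cv2.INTER_CUBIC))
im,d,P,c=blobs('side',amin=15)
im,d,P,c=blobs('top',amin=15)
```

```text
green 130 [269.1 249.1] [0.4832 0.0089 0.0827] min [ 0.47  -0.006  0.075] max [0.499 0.024 0.085]
red 27 [247.6 239.7] [0.4719 0.0837 0.0448] min [0.466 0.077 0.039] max [0.478 0.092 0.049]
blue 70 [274.2 225.2] [0.535  0.0675 0.0717] min [ 0.521  0.056 -0.001] max [0.582 0.135 0.077]
yel 16 [223.  221.1] [0.5564 0.1723 0.0563] min [0.554 0.166 0.053] max [0.559 0.179 0.06 ]
yel 116 [212.2 234.4] [0.5254 0.1981 0.0486] min [0.513 0.182 0.034] max [0.551 0.211 0.057]
```

View pics/w0c.png

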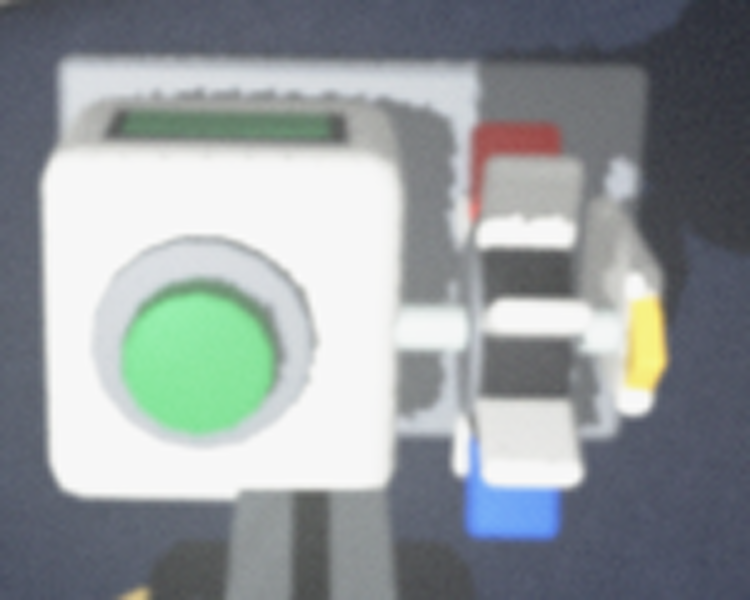

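```bash
cat >> h.py <<'E'
def pose(P,d,prt=True):
    m=(d>0)&(abs(P[...,2]-.0675)<.004)&(abs(P[...,0]-.49)<.08)&(abs(P[...,1]-.02)<.08)
    m=cv2.morphologyEx(m.astype(np.uint8),cv2.MORPH_OPEN,np.ones((5,5)))
    n,lab,st,_=cv2.connectedComponentsWithStats(m); i=1+st[1:,4].argmax(); q=P[lab==i]
    r=cv2.minAreaRect((q[:,:2]*1000).astype(np.float32))
    if prt: print('housing rect',r,np.median(q[:,2]))
    return r
E
python3 - <<'E'
from h import *
for n in('wrist','top','side'):
    im,d,P,c=look(n); pose(P,d)
    for yaw in (-14.5,):
        g=np.array([.4865,.0125]); a=np.radians(yaw); ey=np.array([-np.sin(a),np.cos(a)]); ex=np.array([np.cos(a),np.sin(a)])
        L=np.stack([(P[...,:2]-g)@ex,(P[...,:2]-g)@ey-.032,P[...,2]],-1)*1000
        m=(d>0)&(abs(L[...,1]-35)<8)&(abs(L[...,0])<50)&(L[...,2]>12)
        pic=np.zeros((480,480,3),np.uint8)
        q=L[m]; col=im[m]
        u=(240+4*q[:,0]).astype(int); v=(450-4*q[:,2]).astype(int); ok=(v>=0)&(v<480)&(u>=0)&(u<480)
        for x,y,cc in zip(u[ok],v[ok],col[ok]): cv2.circle(pic,(x,y),2,tuple(int(t) for t in cc[::-1]),-1)
        cv2.circle(pic,(240,450-224),180,(0,90,90),1); cv2.line(pic,(240,226),(240,40),(0,90,90),1)
        cv2.imwrite(f'pics/xz_{n}.png',pic)
a=np.hstack([cv2.imread(f'pics/xz_{n}.png') for n in('wrist','side')]); cv2.imwrite('pics/xz.png',cv2.resize(a,(800,400)))
E
```

```text
housing rect ((487.1767883300781, 15.328609466552734), (72.86100006103516, 76.82701873779297), 74.15877532958984) 0.06762426655784261Traceback (most recent call last):
  File "<stdin>", line 3, in <module>
  File "h.py", line 34, in pose
    n,lab,st,_=cv2.connectedComponentsWithStats(m); i=1+st[1:,4].argmax(); q=P[lab==i]
                                                        ~~~~~~~~~~~~~~~^^
ValueError: attempt to get argmax of an empty sequence
```

```bash
cat >> h.py <<'E'
G=np.array([.4862,.0125]); YAW=np.radians(-15.8)
EX=np.array([np.cos(YAW),np.sin(YAW)]); EY=np.array([-np.sin(YAW),np.cos(YAW)])
def xz(names,out):
    pics=[]
    for n in names:
        im,d,P,c=look(n)
        L=np.stack([(P[...,:2]-G)@EX,(P[...,:2]-G)@EY-.032,P[...,2]],-1)*1000
        m=(d>0)&(abs(L[...,1]-35)<8)&(abs(L[...,0])<50)&(L[...,2]>12)&(L[...,2]<110)
        pic=np.zeros((480,480,3),np.uint8); q=L[m]
        for (x,y,z),cc in zip(q,im[m]): cv2.circle(pic,(int(240+4*x),int(450-4*z)),2,tuple(int(t) for t in cc[::-1]),-1)
        cv2.circle(pic,(240,226),180,(0,120,120),1); cv2.line(pic,(240,226),(240,40),(0,120,120),1); pics.append(pic)
    cv2.imwrite('pics/'+out,cv2.resize(np.hstack(pics),(400*len(pics),400)))
E
python3 -c "
from h import *
xz(('wrist','side'),'xz.png')"
```

```text
(no output)
```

View pics/xz.png

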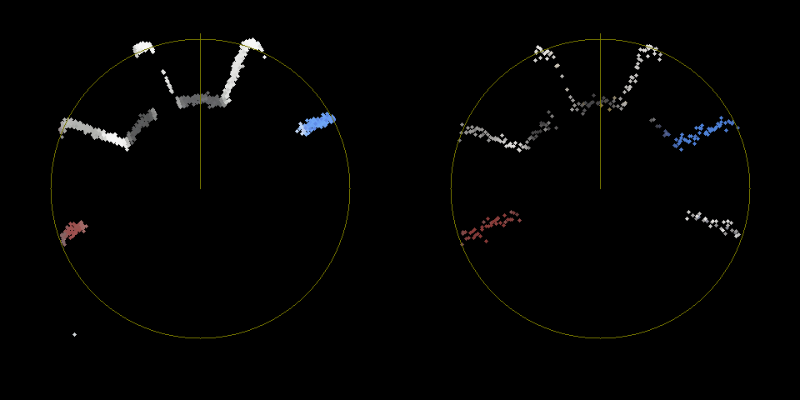

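The crop shows the red tooth low on the robot side and the blue one raised on the far side, with two white teeth at about -22° and +20° to the upright. The depth section confirms it: red is at about -110°, so the wheel rests half a click off a detent, near -2.5. I'll nudge it gently first, then look.

Request:
servo_tool(
  motion=[
    [[0,0.093,0.212,-0.845,-0.034],[0,0.093,0.212,-0.845,-0.034],[0,0.093,0.212,-0.845,-0.034],[0,0.093,0.212,-0.845,-0.034],[0,0.093,0.212,-0.845,-0.034],[0,0,0,0,0],[0,0,0,0,0]],
  ],
)

```text
t: 2.95
eef_pos: [0.4609, 0.0899, 0.1165]
tool_rot: [-0.001, 0.136, 0.991, -0.001]
contact_force: [-0.0, 0.1, 0.6]
gripper_width: -0.0
grasp_force: 0.0
```

Request:
servo_tool(
  motion=[
    [[0,0.168,-0.048,0,0],[0,0.168,-0.048,0,0],[0,0.168,-0.048,0,0],[0,0.168,-0.048,0,0],[0,0,0,0,0]],
  ],
)

```text
t: 3.45
eef_pos: [0.4912, 0.0821, 0.119]
tool_rot: [0.003, 0.137, 0.991, 0.001]
contact_force: [-0.1, 0.3, 0.2]
gripper_width: 0.0
grasp_force: 0.0
```

```bash
python3 -c "
from h import *
xz(('wrist','side'),'xz2.png')"
```

```text
(no output)
```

View pics/xz2.png

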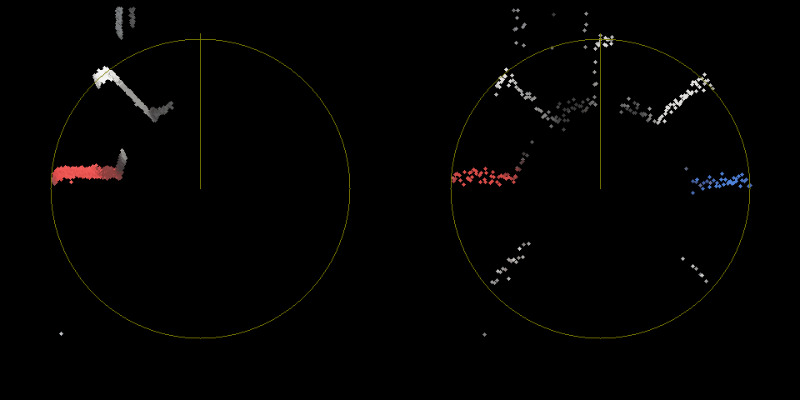

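The nudge snapped the wheel onto a detent, and the section now shows red horizontal on the robot side, exactly 2 clicks before 0. The fingertip is just behind the upright tooth.

```bash
python3 -c "
from h import *
o=bot.get_obs();L=o['eef_pos'][:2]-G;print(o['t'],o['eef_pos'],o['tool_rot'],L@EX,L@EY-.032)"
```

```text
3.55 [0.48945576 0.08206301 0.11763411] [1.28969447e-03 1.36913579e-01 9.90581915e-01 6.91965125e-04] -0.015807880549945207 0.035821258329784444
```

Request:
servo_tool(
  motion=[
    [[0,0.092,-0.026,-0.05,0],[0,0.092,-0.026,0,0],[0,0.092,-0.026,0,0],[0,0.092,-0.026,0,0],[0,0.092,-0.026,0,0],[0,0.092,-0.026,0,0],[0,0,0,0,0],[0,0,0,0.6,0],[0,0,0,0.6,0],[0,0,0,0,0],[0,0,0,0,0]],
  ],
)

```text
t: 4.65
eef_pos: [0.5104, 0.0763, 0.1626]
tool_rot: [0.001, 0.136, 0.991, 0.0]
contact_force: [-0.3, -0.4, 0.7]
gripper_width: 0.002
grasp_force: 0.0
```

```bash
cat >> h.py <<'E'
def redang(n='side'):
    im,d,P,c=look(n); h=cv2.cvtColor(im,cv2.COLOR_RGB2HSV)
    for k in('red','blue'):
        m=(cv2.inRange(h,*COL[k])>0)&(d>0)
        L=np.stack([(P[...,:2]-G)@EX,(P[...,:2]-G)@EY-.032,P[...,2]-.056],-1)*1000
        m&=(abs(L[...,1]-35)<14)&(np.hypot(L[...,0],L[...,2])<52); q=L[m]
        if len(q): mm=np.median(q,0); print(n,k,len(q),mm.round(1),'angle',np.degrees(np.arctan2(mm[0],mm[2])).round(1),'max',q.max(0).round(0),'min',q.min(0).round(0))
    return P,d
def st():
    o=bot.get_obs();L=o['eef_pos'][:2]-G;print(o['t'],o['eef_pos'].round(4),o['contact_force'].round(2),'loc',(L@EX).round(4),(L@EY-.032).round(4))
E
python3 -c "
from h import *
st();redang('side');redang('wrist');redang('top')"
```

```text
4.65 [0.5104 0.0763 0.1626] [-0.26 -0.4   0.68] loc 0.0059 0.0359
side red 46 [-25.1  31.2  26.4] angle -43.6 max [-17.  44.  33.] min [-33.  23.  16.]
wrist red 655 [-25.2  34.7  29.3] angle -40.7 max [-16.  44.  34.] min [-32.  25.  20.]
```

Request:
servo_tool(
  motion=[
    [[0,-0.224,0.064,0,0],[0,-0.224,0.064,0,0],[0,-0.224,0.064,0,0],[0,0,0,0,0],[0,0,0,-0.6,0],[0,0,0,-0.58,0],[0,0,0,0,0],[0,0,0,0,0]],
  ],
)

```text
t: 5.6
eef_pos: [0.4833, 0.0836, 0.1153]
tool_rot: [-0.0, 0.137, 0.991, -0.0]
contact_force: [0.2, -0.3, 0.0]
gripper_width: 0.002
grasp_force: 0.0
```

```bash
python3 -c "
from h import *
st();redang('side')"
```

```text
5.6 [0.4833 0.0836 0.1153] [ 0.2  -0.3   0.02] loc -0.0222 0.0357
side red 22 [-22.8  28.3  26.9] angle -40.2 max [-17.  37.  33.] min [-31.  23.  21.]
```

Request:
servo_tool(
  motion=[
    [[0,0.087,-0.025,0,0],[0,0.087,-0.025,0,0],[0,0.087,-0.025,0,0],[0,0.087,-0.025,0,0],[0,0.087,-0.025,0,0],[0,0.087,-0.025,0,0],[0,0.087,-0.025,0,0],[0,0.087,-0.025,0,0],[0,0,0,0,0],[0,0,0,0.6,0],[0,0,0,0.6,0],[0,0,0,0,0],[0,0,0,0,0]],
  ],
)

```text
t: 6.95
eef_pos: [0.5113, 0.0759, 0.1634]
tool_rot: [0.001, 0.136, 0.991, 0.0]
contact_force: [-0.7, 0.6, 0.3]
gripper_width: 0.001
grasp_force: 0.0
```

```bash
python3 -c "
from h import *
st();redang('side');redang('wrist');redang('top')"
```

```text
6.95 [0.5113 0.0759 0.1634] [-0.72  0.61  0.27] loc 0.0069 0.0359
side red 20 [ 2.3 28.  42.1] angle 3.1 max [ 5. 39. 45.] min [ 0. 23. 30.]
```

Request:
servo_tool(
  motion=[
    [[0,-0.209,-0.528,0,0],[0,-0.209,-0.528,0,0],[0,-0.209,-0.528,0,0],[0,0,0,0,0],[0,0,0,0,0]],
  ],
)

```text
t: 7.6
eef_pos: [0.4857, 0.0123, 0.1626]
tool_rot: [-0.0, 0.137, 0.991, -0.0]
contact_force: [-0.4, -0.3, -0.9]
gripper_width: 0.003
grasp_force: 0.0
```

Run:
```python
from h import *
st();redang('side')
im,d,P,c=blobs('side',amin=15)
im,d,P,c=blobs('wrist','w5.png',amin=15)
cv2.imwrite('pics/w5.png',cv2.resize(im[:,:,::-1][60:360,130:430],None,fx=2,fy=2))
```

```text
7.6 [0.4857 0.0123 0.1626] [-0.44 -0.29 -0.9 ] loc -0.0004 -0.0323
green 123 [269.8 248.7] [0.4858 0.0084 0.0829] min [ 0.472 -0.005  0.078] max [0.499 0.022 0.085]
green 276 [277.9 214.8] [0.4768 0.0134 0.0837] min [0.473 0.002 0.081] max [0.483 0.025 0.085]
red 375 [394.1 243.1] [0.507  0.0764 0.1012] min [0.504 0.066 0.086] max [0.513 0.083 0.104]
```

View pics/w5.png

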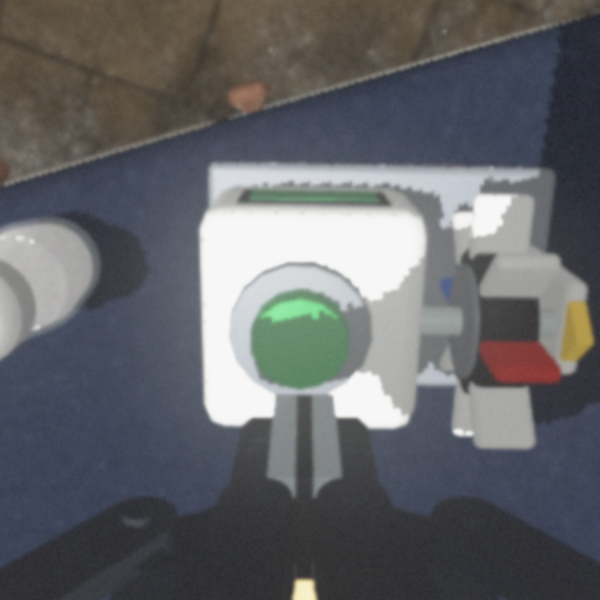

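The picture shows the red tooth standing up at about (520, 360), beside the yellow pointer at (578, 330), and the fingers over the green button at (300, 340). I'll check the red tooth's angle and the timer's pose numerically before pressing.

Run:
```python
from h import *
im,d,P,c=look('wrist'); pose(P,d); h=cv2.cvtColor(im,cv2.COLOR_RGB2HSV)
L=np.stack([(P[...,:2]-G)@EX,(P[...,:2]-G)@EY-.032,P[...,2]-.056],-1)*1000
m=(cv2.inRange(h,*COL['red'])>0)&(d>0)&(L[...,2]>28)&(L[...,2]<42); q=L[m]
k=np.polyfit(q[:,2],q[:,0],1); print('red face slope deg',np.degrees(np.arctan(k[0])),'x at z=0',k[1],len(q))
for z in range(28,50,3):
    s=L[(cv2.inRange(h,*COL['red'])>0)&(abs(L[...,2]-z)<1.5)]; print(z,len(s),s[:,0].mean() if len(s) else 0)
ym=(cv2.inRange(h,*COL['yel'])>0)&(d>0)&(abs(L[...,1]-61)<12)&(L[...,2]>5)&(abs(L[...,0])<20); print('yellow',L[ym].mean(0) if ym.any() else None, ym.sum())
# horizontal teeth heights
w=(abs(L[...,1]-35)<7)&(d>0)
for s in(-1,1): 
    t=L[w&(s*L[...,0]>30)&(s*L[...,0]<42)&(L[...,2]>-20)]; print('side tooth',s,np.median(t,0),len(t))
im,d,P,c=look('side'); L=np.stack([(P[...,:2]-G)@EX,(P[...,:2]-G)@EY-.032,P[...,2]-.056],-1)*1000
w=(abs(L[...,1]-35)<7)&(d>0)
for s in(-1,1): 
    t=L[w&(s*L[...,0]>32)&(s*L[...,0]<42)&(L[...,2]>-20)]; print('side tooth',s,np.median(t,0),len(t))
```

```text
housing rect ((489.2770690917969, 15.064098358154297), (73.08220672607422, 77.15331268310547), 73.31973266601562) 0.06768191849320668
red face slope deg 1.091771153401194 x at z=0 0.5929138506625016 104
28 0 0
31 18 1.214845287343409
34 18 1.2651138206324193
37 33 1.233145471681374
40 32 1.404328102532471
43 48 1.6319583400215432
46 229 3.6287904445838817
49 0 0
yellow [ 0.67934568 60.83226023 18.11589825] 4
side tooth -1 [-36.12900191  34.74399823   4.68832087] 377
side tooth 1 [32.60764094 33.99073048 32.55453751] 230
side tooth -1 [-36.52018032  34.73056404   2.52286529] 21
side tooth 1 [37.44985479 33.69846123  3.01538943] 19
```

Red is upright to within about 1°, and both horizontal teeth are level. Now the button.

Request:
servo_tool(
  motion=[
    [[0,0.05,0,-0.7,0],[0,0,0,-0.69,0],[0,0,0,0,0],[0,0,0,-0.05,0],[0,0,0,-0.05,0],[0,0,0,0,0]],
  ],
)

```text
t: 8.45
eef_pos: [0.4887, 0.0126, 0.1044]
tool_rot: [0.001, 0.136, 0.991, 0.0]
contact_force: [-0.8, -0.3, 2.1]
gripper_width: -0.001
grasp_force: 0.9
```

Request:
servo_tool(
  motion=[
    [[0,0,0,-0.05,0],[0,0,0,-0.05,0],[0,0,0,0,0]],
  ],
)

```text
t: 8.75
eef_pos: [0.4886, 0.0126, 0.0999]
tool_rot: [0.001, 0.136, 0.991, 0.0]
contact_force: [1.2, 0.8, 4.0]
gripper_width: 0.002
grasp_force: 2.2
```

Request:
servo_tool(
  motion=[
    [[0,0,0,-0.035,0],[0,0,0,-0.03,0],[0,0,0,0,0],[0,0,0,0,0]],
  ],
)

```text
t: 9.15
eef_pos: [0.4888, 0.0126, 0.0987]
tool_rot: [0.001, 0.137, 0.991, 0.001]
contact_force: [-6.4, 0.5, 26.0]
gripper_width: 0.0
grasp_force: 12.7
```

The button has bottomed out, with the force rising to 26 N. Letting go straight up.

Request:
servo_tool(
  motion=[
    [[0,0,0,0.1,0],[0,0,0,0.2,0],[0,0,0,0.6,0],[0,0,0,0.9,0],[0,0,0,0.9,0],[0,-0.3,0,0.9,0],[0,-0.5,0,0.9,0],[0,0,0,0,0],[0,0,0,0,0],[0,0,0,0,0],[0,0,0,0,0]],
  ],
)

```text
t: 10.25
eef_pos: [0.4555, 0.0123, 0.2756]
tool_rot: [-0.001, 0.136, 0.991, -0.001]
contact_force: [1.0, -0.1, -0.0]
gripper_width: 0.002
grasp_force: 0.0
```

Run:
```python
from h import *
st();redang('side');redang('wrist');im,d,P,c=blobs('side',amin=15);im,d,P,c=blobs('wrist',amin=15);pose(P,d)
cv2.imwrite('pics/w9.png',cv2.resize(im[:,:,::-1][110:330,180:430],None,fx=2.5,fy=2.5))
```

```text
10.25 [0.4555 0.0123 0.2756] [ 1.01 -0.07 -0.  ] loc -0.0295 -0.0405
side red 22 [ 1.2 27.4 41.3] angle 1.6 max [ 4. 39. 46.] min [-1. 24. 29.]
green 133 [269.8 248.5] [0.4853 0.009  0.0826] min [ 0.472 -0.005  0.075] max [0.5   0.028 0.085]
red 24 [261.5 222.8] [0.5034 0.0705 0.0984] min [0.5   0.065 0.086] max [0.508 0.081 0.102]
green 727 [289.7 216.7] [0.4875 0.0112 0.0839] min [ 0.473 -0.004  0.081] max [0.503 0.026 0.087]
housing rect ((489.10546875, 15.15372085571289), (72.41783142089844, 76.6609115600586), 73.10857391357422) 0.0676431954082537
```

View pics/w9.png

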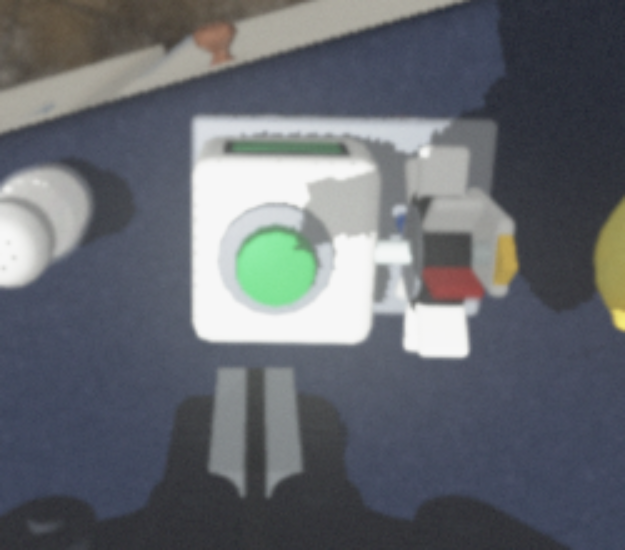

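The picture shows the red tooth upright at (450, 280) beside the pointer at (505, 258). The button at (275, 265) is back up, and the neighbours are untouched. Handing in.

```bash
python3 -c "
from station import bot
print(bot.hand_in())"
```

```text
the job is handed in; nothing more can be done
None
```

The red tooth stands straight up at the pointer (within about 2°), the start button was pressed fully down and has sprung back, and the job is handed in at about 10 s; my measurements suggest the timer may have shifted by about 2 mm.

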